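# Release the long plug from its quick coupler

### The job

Free the longer of the two plugs from the gas manifold: push the flanged spring sleeve of its coupler back towards the block until the plug pops forward, then let the sleeve spring fully home. Then draw the long plug out and lay it gently down inside the tray. Leave the short plug locked in its coupler and do not disturb the other things.

Things in the scene. Friction and masses are not known exactly. Their poses are not given: they have to be found in the camera images.
- manifold: fixed two-port manifold: block 40 x 190 mm, 108 mm high, on a 10 mm plate. Origin on the worktop; +x points from the coupler mouths into the block (plugs come out along -x), +y to the left port. Coupler axes along x at y = +55 (left) and -55 mm (right), 70 mm up; mouths at x = +26 mm, block face at +70. Plugs lie on two rods, 15 mm across, tops 9 mm below the axis, x = +18 to -34 mm
- left_flange (a point): centre, on the coupler axis, of the front face of the left sleeve's flange, a steel disc 52 mm across and 6 mm thick; the face looks along the manifold's -x, at rest at x = +26 mm, 6 mm behind the locked plug's grip. It stands out 16 mm beyond the grip all round, so fingertips can push it back from above or from both sides of the plug. Moves with the sleeve
- right_flange (a point): the same for the right sleeve
- left_sleeve (a joint): travel of the left spring sleeve, m: 0 = home (forward), grows as it is pushed back along the manifold's +x, stop at 0.016. Spring 6 N at 0, 12 N at 0.012, 14 N at 0.016. At about 0.0075 the lock opens (0.010 is a safe pull) and an ejector slides the plug 22 mm forward within 0.5 s: its tip then stands 0 to 4 mm inside the mouth (bore 16 mm), its grip still on the rods
- right_sleeve (a joint): the same for the right sleeve
- long_plug: the long plug, steel, 92 mm long, 90 g, lies level on the rods: a 14 mm tip 32 mm long with a groove, then a 20 mm round grip 60 mm long. Origin on its axis where tip meets grip; +x towards the tip. Sits in the left or the right coupler, the short plug in the other
- long_plug_grip (a point): centre of the long plug's grip, on its axis (30 mm from either end of the grip, radius 10 mm)
- long_plug_tip (a point): end face of the long plug's tip, on its axis
- long_plug_end (a point): end face of the long plug's grip, on its axis
- short_plug: the short plug, steel, 62 mm long: the same tip, but a grip only 30 mm long. Origin on its axis where tip meets grip; +x towards the tip. To stay locked
- tray: loose shallow green-grey tray, 269 x 189 x 20 mm, long side along its x; origin at the centre of its underside; its floor is about 3 mm thick
- petri_dish: clear round dish 90 x 15 mm, bystander, origin at the centre of its underside
- mini_beaker: clear small beaker 42 x 46 mm, bystander, origin at the centre of its underside
- timer: white bench timer 20 x 68 x 60 mm, bystander, origin at the centre of its underside
Not all that is in view belongs to the job. Leave any orange or yellow look-alike of the long_plug alone.

How it is judged (in metres and radians):
On the way, in this order (a step that is already met when the one before it is completed fails the run):
1. the sleeve of the long plug's coupler is held back (more than 6 mm) and the long plug has popped some 12 mm forward, its tip still at the coupler (((value of joint left_sleeve above 0.006 m and y of long_plug_tip in the frame of manifold above 0 m) or (value of joint right_sleeve above 0.006 m and y of long_plug_tip in the frame of manifold below 0 m)) and x of long_plug_tip in the frame of manifold between 0.005 and 0.04 m and z of long_plug_tip in the frame of manifold between 0.06 and 0.08 m), for 0.1 s.
2. that sleeve has sprung fully home again (within 1.5 mm) (value of joint each of left_sleeve, right_sleeve below 0.0015 m), for 0.1 s.
At the end, for the whole second after the job is handed in: both sleeves home (within 1.5 mm); the long plug at rest on the tray floor, centres of both its end faces within 128 mm (x) and 88 mm (y) of the tray centre and under 22 mm above its underside; the tray flat on the worktop; the short plug locked (moved under 4 mm) (all of step 2 and x of long_plug_tip in the frame of tray between -0.128 and 0.128 m and y of long_plug_tip in the frame of tray between -0.088 and 0.088 m and z of each of long_plug_tip, long_plug_end in the frame of tray below 0.022 m and x of long_plug_end in the frame of tray between -0.128 and 0.128 m and y of long_plug_end in the frame of tray between -0.088 and 0.088 m and linear speed of long_plug below 0.02 m/s and distance of short_plug from where it was at the start of the episode below 0.004 m and height (world z) of tray below 0.006 m); the robot touches nothing.
It fails at once if the short plug's sleeve is pushed back more than 5 mm ((value of joint left_sleeve above 0.005 m and y of short_plug in the frame of manifold above 0 m) or (value of joint right_sleeve above 0.005 m and y of short_plug in the frame of manifold below 0 m)).
It fails at once if the long plug is dropped or thrown (faster than 0.7 m/s, out of the fingers) (linear speed of long_plug above 0.7 m/s and contact force between the fingers and long_plug below 0.1 N).
It fails at once if the petri dish, the beaker or the timer is moved more than 3 cm, or the tray more than 5 cm (distance of any of petri_dish, mini_beaker, timer from where it was at the start of the episode above 0.03 m or distance of tray from where it was at the start of the episode above 0.05 m).
It also fails if it takes over 51 s, if anything falls off the work surface, if the arm or the gripper's body presses on something with over 40 N, if the wrist force passes 120 N, or if a joint passes its speed limit or range.

### The arm

A 6-joint arm with a two-finger parallel gripper is mounted at the origin on a cart in front of the work surface, level with it; the furniture and walls round the work are solid. World frame = base frame: x ahead of the robot, y to its left, z up, the work surface at z = 0. Lengths are in m, angles in degrees, forces in N, time in s.
With the tool pointing down it reaches from about 0.375 to 0.9 m from the base axis. Payload 3.1 kg.
Tool frame: the origin (TCP) lies between the finger pads; the fingertips stand 11 mm ahead of it and the grasp point (between the pads) lies 8 mm behind it; z points along the fingers, y is the line along which they close (so a half turn about z gives the same grasp; the last joint's range is limited). The gripper opens to 87 mm and grips with 3 to 60 N. Pads are 19 mm wide; open, the fingers measure 117 mm over their backs; the gripper's body (75 mm by 190 mm) begins 51 mm behind the grasp point.
Start: joints at [-74.685, 30.224, 82.088, -0, 67.689, -10.227], TCP at [0.27, -0.564, 0.234] pointing down, gripper open.
Joint ranges: [-176.69, 176.69], [-43.24, 126.21], [12.49, 139.97], [-82, 262], [0, 151.66], [-163.58, 163.58]. Speed limits (degrees/s): [159.86, 159.86, 180, 180, 180, 180].

### API

Orientations are given as a 3x3 rotation matrix whose columns are the frame's x, y, z axes.
In Python, from rig import bot gives the robot as it stands.
- The arm moves only by the tool apply_moves, never from a script. Its argument "steps" is a list that holds one entry, the list of rows, each a list of 7 numbers: the shift along the tool's x, y, z in cm, then the turn, a rotation vector about the tool's x, y, z in degrees, then the gripper command: -1 is shut, 1 is fully open, values between are in proportion. In form: [[[dx, dy, dz, rx, ry, rz, jaw], ...]]. A call has 1 to 20 rows; each row is the pose to reach, as a shift and turn from the pose commanded when the call began, along the tool's axes at that moment; what a row does not reach only later rows make up. A row lasts 1/8 s, in which the tool goes at most 62.5 mm and 10.7 degrees, less where a joint would pass 70% of its speed; a pose out of reach is approached as far as the arm can. A call with a gripper value outside its range is refused whole. The fingers move at their own pace and stop on an object; the grip force is fixed at half the most. Time passes only in rows, so rows that repeat a pose let the fingers close. It gives the time, the measured TCP pose, the force, the opening and the grip force at its end, in the units of the state.
- bot.read_state(): the state, without advancing time (a new reading comes with each control period).
- bot.capture(name): name is "scene" or "top"; returns the picture (384x512x3 uint8, blue, green, red); there is no depth.
- bot.camera_model(name): a dict with "intrinsics" (3x3 intrinsics, pixels), "R" (3x3) and "t" (3): a world point X has camera coordinates R X + t. Camera axes: x right, y down, z forward; pixel columns grow to the right and rows downward; lengths in m; the calibration is good to about 2 mm. A picture is of the moment at which its call begins. camera_model takes no time and is no camera call.
- bot.hand_in(): hands the job in; it is judged then, once.
The state is a dict: "time_s": time; "joint_positions": joint angles; "qvel": joint speeds; "tau": joint torques, N m; "position": TCP position; "tcp_rot": TCP orientation; "force": force on the tool from outside, world axes, zero at the start; "moment": the same for the moment, N m; "opening": opening from 0.0 (shut) to 1.0 (fully open); "grasp_force": force on a finger pad.
Only numpy, scipy, OpenCV 4.12 (cv2) and the standard library are available. Lean on these libraries where they do the work, as an engineer would, in place of code of your own. Each camera call takes 0.05 s, during which the arm holds its last target. There are 200 camera calls.

## Working session

There is one attempt and no reset: what is moved stays moved. The work goes in short steps, Python scripts to look and compute and a tool call to move; the robot and the scene stay as the last step left them, time stands still between calls to the robot, and variables do not carry over. Pictures are saved under pics/ and viewed, at most 10 in all, crops included, and the job is handed in when it is done.

Besides the shell and the picture viewer there is one more tool, called after "Emit:" as name(argument=value, ...) on one line, values as JSON. apply_moves: Moves the arm, as the interface text tells. Its arguments: {"type":"object","properties":{"steps":{"type":"array","items":{"type":"array","items":{"type":"array","items":{"type":"number"}}}}},"required":["steps"]}

```bash
mkdir -p pics
python3 - <<'E'
from rig import bot
import cv2, numpy as np
np.set_printoptions(precision=4,suppress=True)
for n in("scene","top"):
    im=bot.capture(n); cv2.imwrite(f"pics/{n}0.png",im)
    c=bot.camera_model(n); R=np.array(c["R"]);t=np.array(c["t"])
    print(n,np.array(c["intrinsics"]).tolist(),R.tolist(),t.tolist(),-R.T@t)
s=bot.read_state(); print(s["time_s"],s["position"],s["tcp_rot"],s["force"],s["opening"])
E
```

```text
scene [[431.51374309763895, 0.0, 260.19957445120065], [0.0, 431.51374309763895, 189.80549399515337], [0.0, 0.0, 1.0]] [[-0.9149566380740007, -0.4035472445053355, 0.0019929617338966974], [-0.2961784597213886, 0.6681502251297505, -0.6825346853135961], [0.2741033937064399, -0.6250799133800532, -0.730850485015504]] [0.5181929001511365, 0.2201499085956766, 1.0859409157201536] [0.2417 0.7408 0.9429]
top [[347.75453214482184, 0.0, 255.6433832512759], [0.0, 347.75453214482184, 188.82111253182006], [0.0, 0.0, 1.0]] [[-0.02707027680365076, -0.9996335206373899, 0.00015662653227951695], [-0.9914074691609042, 0.026827453528281565, -0.1280293631522013], [0.1279782411417819, -0.003621071013495926, -0.991770365376467]] [0.021044606042884224, 0.6102400787688922, 1.1717383509156192] [0.4556 0.0089 1.2402]
0.1 [ 0.2693 -0.5633  0.2327] [[ 0.9023  0.4312 -0.0005]
 [ 0.4312 -0.9023  0.0019]
 [ 0.0003 -0.0019 -1.    ]] [ 0.4864  0.6319 -0.3031] 1.000814589790606
```

View pics/scene0.png

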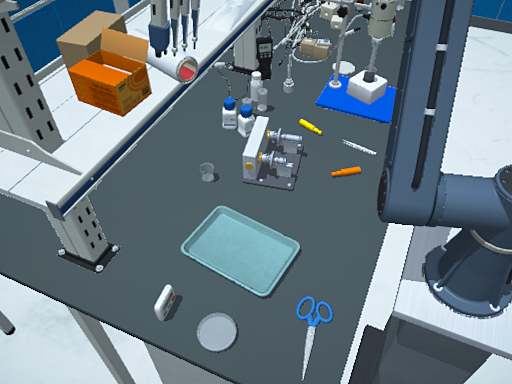

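View pics/top0.png

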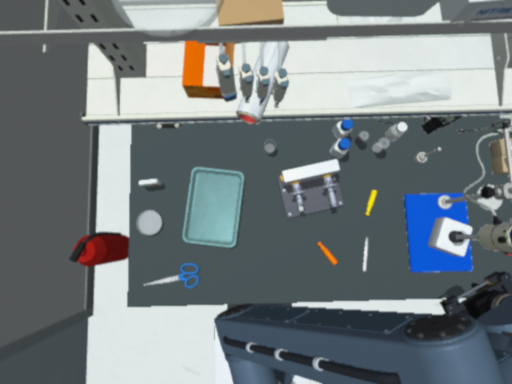

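Scene view: manifold at about (272,158), tray (240,250), yellow look-alike (310,127), orange look-alike (346,172). Top view: manifold (312,190), tray (214,206), yellow (371,202), orange (327,253). Next I enlarge the manifold in both views, with a pixel grid.

Run:
```python
import cv2, numpy as np
def crop(f,x0,y0,w,h,k):
    im=cv2.imread(f)[y0:y0+h,x0:x0+w]; im=cv2.resize(im,None,fx=k,fy=k,interpolation=cv2.INTER_CUBIC)
    for x in range(x0,x0+w,10): cv2.putText(im,str(x),((x-x0)*k,8),0,.3,(0,255,255)); cv2.line(im,((x-x0)*k,10),((x-x0)*k,16),(0,255,255))
    for y in range(y0,y0+h,10): cv2.putText(im,str(y),(0,(y-y0)*k+4),0,.3,(0,255,255)); cv2.line(im,(20,(y-y0)*k),(26,(y-y0)*k),(0,255,255))
    return im
a=crop("pics/scene0.png",235,110,75,85,7); b=crop("pics/top0.png",272,150,80,75,5)
cv2.imwrite("pics/ca.png",a); cv2.imwrite("pics/cb.png",cv2.resize(crop("pics/top0.png",272,150,80,75,8),None,fx=1,fy=1))
```

```text
(no output)
```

View pics/ca.png

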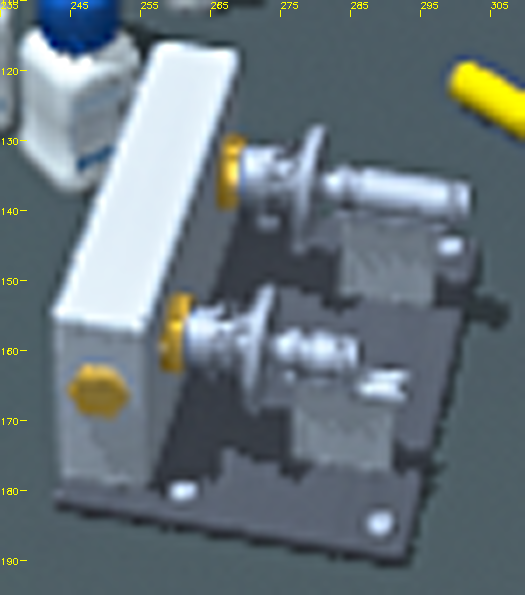

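View pics/cb.png

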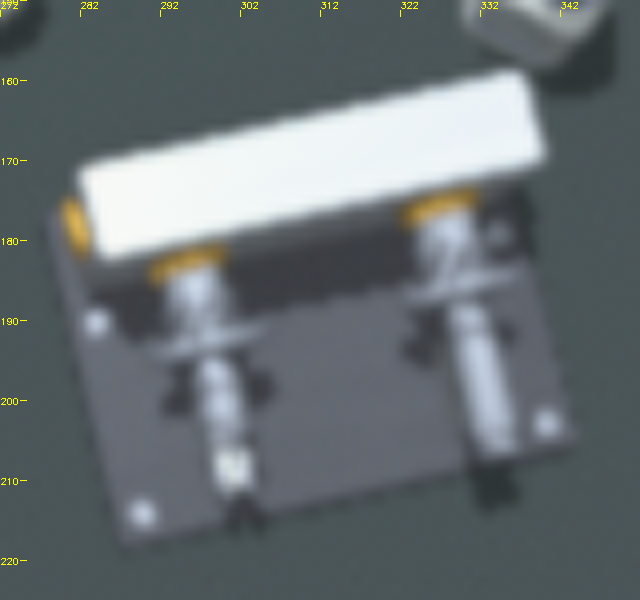

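Candidates: left plug (scene (279,160), top (300,199)), right plug (scene (291,137), top (333,197)), yellow and orange look-alikes. The steel grip in the right coupler is about twice as long as the left one, and the left rods stick out beyond their plug. So the long plug is in the right coupler, and the crops confirm it. Now I measure.

```bash
cat > h.py <<'E'
from rig import bot
import cv2, numpy as np
np.set_printoptions(precision=4,suppress=True)
C={n:bot.camera_model(n) for n in("scene","top")}
for c in C.values(): c["K"],c["R"],c["t"]=[np.array(c[k]) for k in("intrinsics","R","t")]
def ray(n,p):
    c=C[n]; d=c["R"].T@np.linalg.inv(c["K"])@np.array([p[0],p[1],1.]); return -c["R"].T@c["t"],d/np.linalg.norm(d)
def onz(n,p,z): o,d=ray(n,p); return o+d*(z-o[2])/d[2]
def tri(ps,pt):
    A=0;b=0;L=[ray("scene",ps),ray("top",pt)]
    for o,d in L: M=np.eye(3)-np.outer(d,d); A=A+M; b=b+M@o
    X=np.linalg.solve(A,b); return X,[np.linalg.norm((np.eye(3)-np.outer(d,d))@(X-o)) for o,d in L]
def proj(n,X): c=C[n]; q=c["K"]@(c["R"]@X+c["t"]); return q[:2]/q[2]
E
python3 - <<'E'
from h import *
im=cv2.imread("pics/top0.png"); hsv=cv2.cvtColor(im,cv2.COLOR_BGR2HSV)
m=np.zeros(im.shape[:2],np.uint8); m[155:190,278:345]=((hsv[...,2]>200)&(hsv[...,1]<40))[155:190,278:345]*255
def big(m): return max(cv2.findContours(m,0,1)[0],key=cv2.contourArea)
c=big(m)
for z in(.108,.118):
    P=np.array([onz("top",p[0],z)[:2] for p in c]).astype(np.float32); print("block",z,cv2.minAreaRect(P*1000), cv2.boxPoints(cv2.minAreaRect(P*1000)).tolist())
B=[(243,155),(255.5,157),(257.5,116.5),(268.5,118)]
T=[(285,182.5),(340.5,169.5),(282,171),(337,159)]
for nm,s,t in [("blk scene-left-back/top-left-back",(243,155),(282,171)),("left-front",(255.5,157),(285,182.5)),("right-back",(257.5,116.5),(337,159)),("right-front",(268.5,118),(340.5,169.5)),
  ("Rend",(301.7,138.3),(334.8,206)),("Rflange",(278.8,137),(329.7,185.2)),("Lflange",(272-.2,159.5),(297.8,192.3)),("Lend",(286,160.5),(301.5,206))]:
    print(nm,*tri(s,t))
for n,f,z in(("top","pics/top0.png",.02),("scene","pics/scene0.png",.02)):
    h=cv2.cvtColor(cv2.imread(f),cv2.COLOR_BGR2HSV); m=((h[...,0]>78)&(h[...,0]<100)&(h[...,1]>50)&(h[...,2]>90)).astype(np.uint8)*255
    c=big(m); P=np.array([onz(n,p[0],z)[:2] for p in c]).astype(np.float32); print("tray",n,cv2.minAreaRect(P*1000),cv2.boundingRect(c))
# plate corners
print("plate top",[onz("top",p,.01)[:2] for p in((287.5,218),(344,205.5))], [onz("scene",p,.01)[:2] for p in((294,190),)])
E
```

```text
block 0.108 ((659.4835815429688, -177.9842529296875), (37.61248779296875, 186.48011779785156), 11.083181381225586) [[623.1041870117188, -90.09840393066406], [658.9519653320312, -273.1004943847656], [695.8629760742188, -265.8701171875], [660.0151977539062, -82.86801147460938]]
block 0.118 ((657.6828002929688, -176.33355712890625), (37.28032684326172, 184.8331298828125), 11.083187103271484) [[621.6246948242188, -89.22391510009766], [657.1559448242188, -270.6097717285156], [693.7409057617188, -263.4432067871094], [658.2096557617188, -82.05734252929688]]
blk scene-left-back/top-left-back [ 0.6592 -0.0847  0.101 ] [np.float64(0.0008569267630069358), np.float64(0.000856926763006782)]
left-front [ 0.6217 -0.0929  0.1   ] [np.float64(0.0005389604455213003), np.float64(0.0005389604455212239)]
right-back [ 0.6958 -0.2705  0.0979] [np.float64(0.0005031703074501586), np.float64(0.0005031703074503194)]
right-front [ 0.661  -0.2805  0.0957] [np.float64(0.00033908497046314), np.float64(0.0003390849704631697)]
Rend [ 0.5406 -0.2612  0.068 ] [np.float64(0.0005446462803897836), np.float64(0.0005446462803896079)]
Rflange [ 0.6132 -0.2503  0.057 ] [np.float64(0.0007638463405083271), np.float64(0.0007638463405082578)]
Lflange [ 0.5909 -0.139   0.0629] [np.float64(0.0008628363134526063), np.float64(0.000862836313452745)]
Lend [ 0.5461 -0.1481  0.0675] [np.float64(0.0019620199026399027), np.float64(0.001962019902639751)]
tray top ((555.4691162109375, 156.29335021972656), (195.0400848388672, 276.6336364746094), 81.64422607421875) (182, 166, 63, 83)
tray scene ((715.40234375, -19.8197021484375), (1022.578857421875, 1018.0466918945312), 85.22720336914062) (0, 73, 387, 311)
plate top [array([ 0.5075, -0.1051]), array([ 0.5463, -0.3071])] [array([ 0.4998, -0.0968])]
```

Long plug: right coupler. Manifold yaw is about 11.1°, the block measures 186 x 38 mm against 190 x 40, and the plug end is at z ≈ 68 mm against 70. The right axis passes near (0.582, -0.252). I hover over the grip first.

Emit:
apply_moves(steps=[[[5,-2,0,0,0,3,1],[10,-4,0,0,0,6,0.5],[15,-6,0,0,0,9,0],[20,-8,1,0,0,12,-0.2],[25,-10,2,0,0,14.4,-0.2],[30,-11.5,3,0,0,14.4,-0.2],[35,-13,4,0,0,14.4,-0.2],[38,-14,5,0,0,14.4,-0.2],[40,-14.7,6,0,0,14.4,-0.2],[40.7,-14.9,6.5,0,0,14.4,-0.2],[40.7,-14.9,6.5,0,0,14.4,-0.2],[40.7,-14.9,6.5,0,0,14.4,-0.2]]])

```text
time_s: 1.6
position: [0.5719, -0.2551, 0.1688]
tcp_rot: [[0.981, 0.192, 0.0], [0.192, -0.981, -0.001], [-0.0, 0.001, -1.0]]
force: [-0.5, -0.3, 1.1]
opening: 0.401
grasp_force: 0.0
```

Run:
```python
from h import *
a,b=bot.capture("scene"),bot.capture("top")
s=bot.read_state(); p=np.array(s["position"]);R=np.array(s["tcp_rot"]); print(s["time_s"],p,R,s["force"],s["opening"])
tip=p+R[:,2]*.011
for n in C: print(n,"tip centre px",proj(n,tip), "axis pt under", proj(n,np.array([tip[0],tip[1],.07])))
A=cv2.resize(a[90:200,230:320],None,fx=5,fy=5,interpolation=2);B=cv2.resize(b[140:240,280:360],None,fx=5,fy=5,interpolation=2)
B=cv2.copyMakeBorder(B,0,A.shape[0]-B.shape[0],0,0,0); A=A[:,:395]if 0 else A
o=np.hstack([A[:,:400],B]); cv2.imwrite("pics/hov.png",o); print(o.shape)
```

```text
1.7 [ 0.5721 -0.2551  0.169 ] [[ 0.9814  0.1917  0.0005]
 [ 0.1917 -0.9814 -0.0006]
 [ 0.0004  0.0007 -1.    ]] [ 1.22    0.5569 -0.2525] 0.3967158415775919
scene tip centre px [293.0747 113.4763] axis pt under [291.4528 136.3063]
top tip centre px [338.846  193.9312] axis pt under [332.6661 196.8841]
(550, 800, 3)
```

View pics/hov.png

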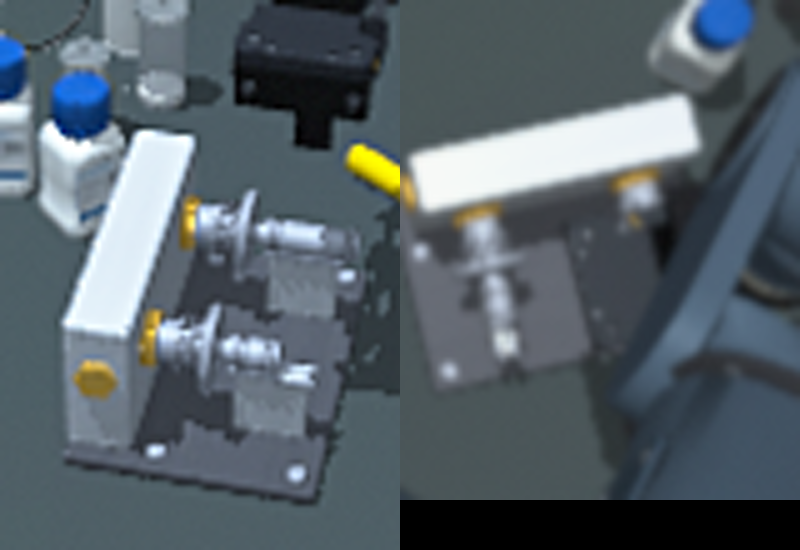

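The black fingertip shows at scene (293,114), matching its projection. The projected axis point falls on the plug's centreline in both views: (291,136) in scene and (333,197) in top. I descend astride the grip.

Emit:
apply_moves(steps=[[[0,0,2.5,0,0,0,-0.2],[0,0,5,0,0,0,-0.2],[0,0,6.5,0,0,0,-0.2],[0,0,7.5,0,0,0,-0.2],[0,0,8.5,0,0,0,-0.2],[0,0,9.1,0,0,0,-0.2],[0,0,9.5,0,0,0,-0.2],[0,0,9.5,0,0,0,-0.2]]])

```text
time_s: 2.7
position: [0.5725, -0.2539, 0.0735]
tcp_rot: [[0.981, 0.193, -0.0], [0.193, -0.981, 0.0], [-0.0, -0.0, -1.0]]
force: [-0.6, -0.7, 0.2]
opening: 0.399
grasp_force: 0.0
```

Emit:
apply_moves(steps=[[[0.5,0,0,0,0,0,-0.2],[1,0,0,0,0,0,-0.2],[1.5,0,0,0,0,0,-0.2],[1.8,0,0,0,0,0,-0.2],[2.1,0,0,0,0,0,-0.2],[2.4,0,0,0,0,0,-0.2],[2.4,0,0,0,0,0,-0.2],[2.4,0,0,0,0,0,-0.2]]])

```text
time_s: 3.7
position: [0.5959, -0.2493, 0.0735]
tcp_rot: [[0.981, 0.193, -0.0], [0.193, -0.981, 0.0], [-0.0, -0.0, -1.0]]
force: [0.4, 0.5, -1.0]
opening: 0.399
grasp_force: 0.0
```

Emit:
apply_moves(steps=[[[0.2,0,0,0,0,0,-0.2],[0.4,0,0,0,0,0,-0.2],[0.6,0,0,0,0,0,-0.2],[0.8,0,0,0,0,0,-0.2],[0.8,0,0,0,0,0,-0.2],[0.8,0,0,0,0,0,-0.2]]])

```text
time_s: 4.45
position: [0.6009, -0.2482, 0.0734]
tcp_rot: [[0.981, 0.194, -0.007], [0.194, -0.981, 0.0], [-0.006, -0.001, -1.0]]
force: [-6.9, -3.1, 3.2]
opening: 0.4
grasp_force: 3.7
```

Emit:
apply_moves(steps=[[[0.2,0,0,0,0,0,-0.2],[0.4,0,0,0,0,0,-0.2],[0.6,0,0,0,0,0,-0.2],[0.8,0,0,0,0,0,-0.2],[1.0,0,0,0,0,0,-0.2],[1.0,0,0,0,0,0,-0.2],[1.0,0,0,0,0,0,-0.2]]])

```text
time_s: 5.32
position: [0.6087, -0.2467, 0.0734]
tcp_rot: [[0.981, 0.195, -0.011], [0.195, -0.981, 0.0], [-0.011, -0.002, -1.0]]
force: [-10.9, -4.7, 6.3]
opening: 0.399
grasp_force: 6.0
```

Run:
```python
from h import *
a=bot.capture("scene"); cv2.imwrite("pics/push1.png",cv2.resize(a[90:200,230:320],None,fx=5,fy=5,interpolation=2))
s=bot.read_state(); print(s["time_s"],np.array(s["position"]),s["force"],s["opening"],s["grasp_force"])
```

```text
5.375 [ 0.6087 -0.2467  0.0734] [-10.1382  -3.6261   5.6387] 0.4015928012929441 5.970543008297682
```

View pics/push1.png

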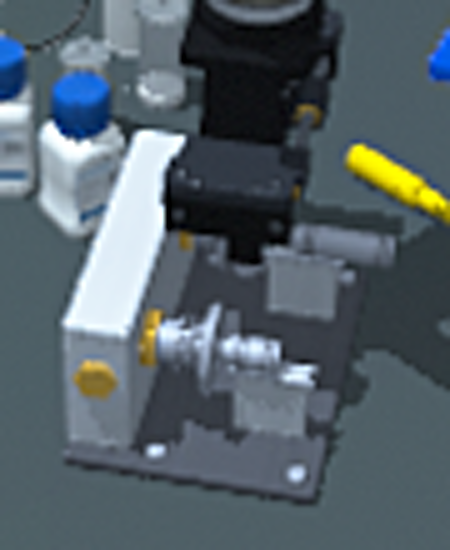

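The plug has popped: its end is now at scene (309,140), up from (302,138), about 22 mm. The push is 11 N, which means about 10 mm of travel. I hold briefly, then ease back so the sleeve follows home, and stop at the grasp spot.

Emit:
apply_moves(steps=[[[0,0,0,0,0,0,-0.2],[0,0,0,0,0,0,-0.2],[-0.4,0,0,0,0,0,-0.2],[-0.8,0,0,0,0,0,-0.2],[-1.2,0,0,0,0,0,-0.2],[-1.6,0,0,0,0,0,-0.2],[-2,0,0,0,0,0,-0.2],[-2.5,0,0,0,0,0,-0.2],[-3,0,0,0,0,0,-0.2],[-3.5,0,0,0,0,0,-0.2],[-4.5,0,0,0,0,0,-0.2],[-5.2,0,-0.1,0,0,0,-0.2],[-5.4,0,-0.1,0,0,0,-0.2],[-5.4,0,-0.1,0,0,0,-0.2],[-5.4,0,-0.1,0,0,0,-0.2]]])

```text
time_s: 7.25
position: [0.561, -0.2563, 0.0746]
tcp_rot: [[0.981, 0.193, 0.0], [0.193, -0.981, -0.0], [0.0, 0.0, -1.0]]
force: [-0.3, 0.1, 0.3]
opening: 0.401
grasp_force: 0.0
```

Run:
```python
from h import *
a=bot.capture("scene"); cv2.imwrite("pics/back1.png",cv2.resize(a[90:200,230:320],None,fx=5,fy=5,interpolation=2))
s=bot.read_state(); print(s["time_s"],np.array(s["position"]),s["force"],s["opening"],s["grasp_force"])
```

```text
7.3 [ 0.561  -0.2563  0.0746] [ 0.3771 -0.0865 -0.4139] 0.3998496508405717 0.0
```

View pics/back1.png

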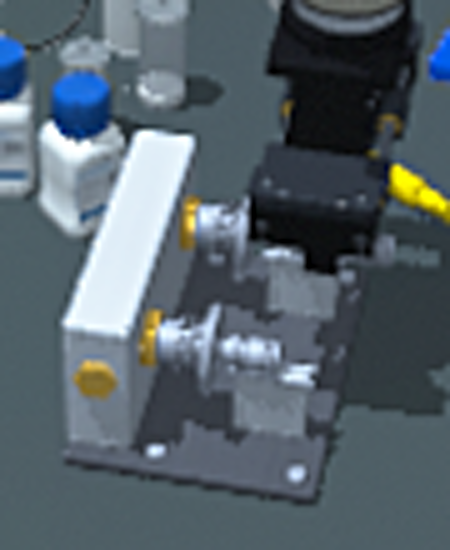

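The sleeve is home, its flange back at scene (279,137) as at the start. The fingers are astride the grip, whose end shows at (307,140). Closing.

Emit:
apply_moves(steps=[[[0,0,0,0,0,0,-0.4],[0,0,0,0,0,0,-0.5],[0,0,0,0,0,0,-0.6],[0,0,0,0,0,0,-1],[0,0,0,0,0,0,-1],[0,0,0,0,0,0,-1],[0,0,0,0,0,0,-1]]])

```text
time_s: 8.18
position: [0.5603, -0.2547, 0.0746]
tcp_rot: [[0.981, 0.193, -0.001], [0.193, -0.981, 0.002], [-0.001, -0.003, -1.0]]
force: [0.1, 5.1, 3.2]
opening: 0.222
grasp_force: 30.0
```

It grips at 19.3 mm against a 20 mm grip. The axis lies about 2 mm towards tool -y, so I correct for that and draw straight out.

Emit:
apply_moves(steps=[[[0,-0.2,0,0,0,0,-1],[-0.4,-0.2,0,0,0,0,-1],[-0.8,-0.2,0,0,0,0,-1],[-1.2,-0.2,0,0,0,0,-1],[-1.8,-0.2,0,0,0,0,-1],[-2.6,-0.2,0,0,0,0,-1],[-3.6,-0.2,0,0,0,0,-1],[-4.8,-0.2,0,0,0,0,-1],[-6,-0.2,0,0,0,0,-1],[-6,-0.2,0,0,0,0,-1]]])

```text
time_s: 9.43
position: [0.5001, -0.2659, 0.0745]
tcp_rot: [[0.981, 0.192, -0.001], [0.192, -0.981, 0.001], [-0.001, -0.001, -1.0]]
force: [0.6, -0.2, -0.4]
opening: 0.213
grasp_force: 30.0
```

Emit:
apply_moves(steps=[[[0,0,-2,0,0,0,-1],[0,0,-5,0,0,0,-1],[0,-2,-8,0,0,0,-1],[1,-5,-10,0,0,0,-1],[2,-9,-10,0,0,0,-1],[4,-13,-10,0,0,0,-1],[6,-17,-10,0,0,0,-1],[8,-21,-10,0,0,0,-1],[9,-25,-10,0,0,0,-1],[10,-29,-9,0,0,0,-1],[11,-33,-8,0,0,0,-1],[12,-36,-6,0,0,0,-1],[12.8,-38.5,-4,0,0,0,-1],[13.2,-39.7,-2,0,0,0,-1],[13.5,-40.3,0,0,0,0,-1],[13.5,-40.3,1,0,0,0,-1],[13.5,-40.3,1,0,0,0,-1],[13.5,-40.3,1,0,0,0,-1]]])

```text
time_s: 11.68
position: [0.5566, 0.1549, 0.065]
tcp_rot: [[0.981, 0.192, 0.001], [0.192, -0.981, -0.0], [0.001, 0.0, -1.0]]
force: [-0.8, 0.2, -0.8]
opening: 0.219
grasp_force: 30.0
```

Run:
```python
from h import *
a=bot.capture("scene"); cv2.imwrite("pics/tray1.png",cv2.resize(a[110:310,170:320],None,fx=3,fy=3,interpolation=2))
s=bot.read_state(); print(s["time_s"],np.array(s["position"]),s["force"],s["opening"],s["grasp_force"])
```

```text
11.725 [0.5567 0.155  0.0652] [ 0.3738  0.5187 -0.673 ] 0.21788166410722043 29.992827773094177
```

View pics/tray1.png

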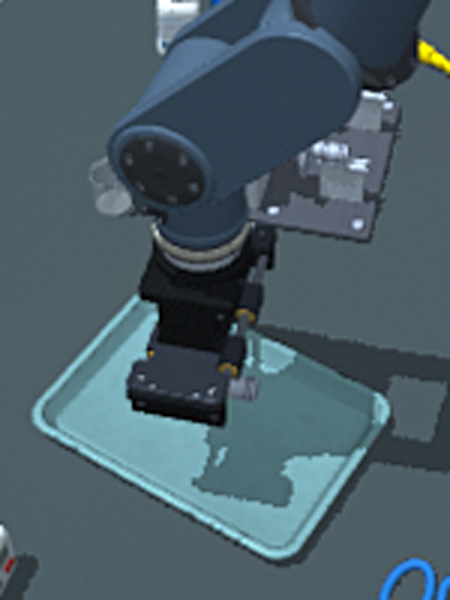

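The plug is held level, its end at crop (245,388), over the middle of the tray. Lowering.

Emit:
apply_moves(steps=[[[0,0,1,0,0,0,-1],[0,0,2,0,0,0,-1],[0,0,3,0,0,0,-1],[0,0,3.6,0,0,0,-1],[0,0,4,0,0,0,-1],[0,0,4.2,0,0,0,-1],[0,0,4.4,0,0,0,-1],[0,0,4.4,0,0,0,-1],[0,0,4.4,0,0,0,-1]]])

```text
time_s: 12.85
position: [0.5562, 0.1556, 0.0207]
tcp_rot: [[0.981, 0.193, 0.0], [0.193, -0.981, 0.0], [0.0, 0.0, -1.0]]
force: [-0.1, -0.0, -1.4]
opening: 0.224
grasp_force: 30.0
```

Emit:
apply_moves(steps=[[[0,0,0.1,0,0,0,-1],[0,0,0.2,0,0,0,-1],[0,0,0.3,0,0,0,-1],[0,0,0.3,0,0,0,-1],[0,0,0.3,0,0,0,-1]]])

```text
time_s: 13.48
position: [0.5561, 0.1556, 0.0176]
tcp_rot: [[0.981, 0.193, 0.0], [0.193, -0.981, 0.0], [0.0, -0.0, -1.0]]
force: [-0.1, 0.0, -0.3]
opening: 0.22
grasp_force: 30.0
```

Emit:
apply_moves(steps=[[[0,0,0.05,0,0,0,-1],[0,0,0.1,0,0,0,-1],[0,0,0.15,0,0,0,-1],[0,0,0.2,0,0,0,-1],[0,0,0.2,0,0,0,-1],[0,0,0.2,0,0,0,-1]]])

```text
time_s: 14.22
position: [0.5565, 0.1556, 0.017]
tcp_rot: [[0.981, 0.193, 0.001], [0.193, -0.981, 0.0], [0.001, 0.0, -1.0]]
force: [-1.5, -0.4, 9.0]
opening: 0.22
grasp_force: 30.0
```

It has touched down on the floor (9 N at TCP 17.0 mm, expected 17.6). I ease the press, open a little, and rise straight up.

Emit:
apply_moves(steps=[[[0,0,-0.1,0,0,0,-1],[0,0,-0.1,0,0,0,-1],[0,0,-0.1,0,0,0,-0.5],[0,0,-0.1,0,0,0,-0.4],[0,0,-0.1,0,0,0,-0.3],[0,0,-0.1,0,0,0,-0.2],[0,0,-0.1,0,0,0,-0.2],[0,0,-0.1,0,0,0,-0.2],[0,0,-0.5,0,0,0,-0.2],[0,0,-1.5,0,0,0,-0.2],[0,0,-3,0,0,0,-0.2],[0,0,-6,0,0,0,-0.2],[0,0,-10,0,0,0,-0.2],[-4,0,-13,0,0,0,-0.2],[-8,2,-14,0,0,0,-0.2],[-12,6,-14,0,0,0,-0.2],[-12,10,-14,0,0,0,-0.2],[-12,14,-14,0,0,0,-0.2],[-12,14,-14,0,0,0,-0.2]]])

```text
time_s: 16.6
position: [0.4669, -0.0074, 0.1569]
tcp_rot: [[0.982, 0.189, 0.004], [0.189, -0.982, -0.001], [0.003, 0.002, -1.0]]
force: [0.7, -0.3, 0.5]
opening: 0.401
grasp_force: 0.0
```

Run:
```python
from h import *
a=bot.capture("scene");b=bot.capture("top")
A=cv2.resize(a[110:310,170:320],None,fx=2.5,fy=2.5,interpolation=2);B=cv2.resize(b[120:270,140:300],None,fx=2.6,fy=3.33,interpolation=2)[:500]
B=cv2.copyMakeBorder(B,0,500-B.shape[0],0,0,0); cv2.imwrite("pics/end.png",np.hstack([A,B]))
s=bot.read_state(); print(s["time_s"],np.array(s["position"]),s["force"],s["opening"],s["grasp_force"])
```

```text
16.7 [ 0.4652 -0.005   0.1562] [0.6696 0.1155 0.0163] 0.3992551904269568 0.0
```

View pics/end.png

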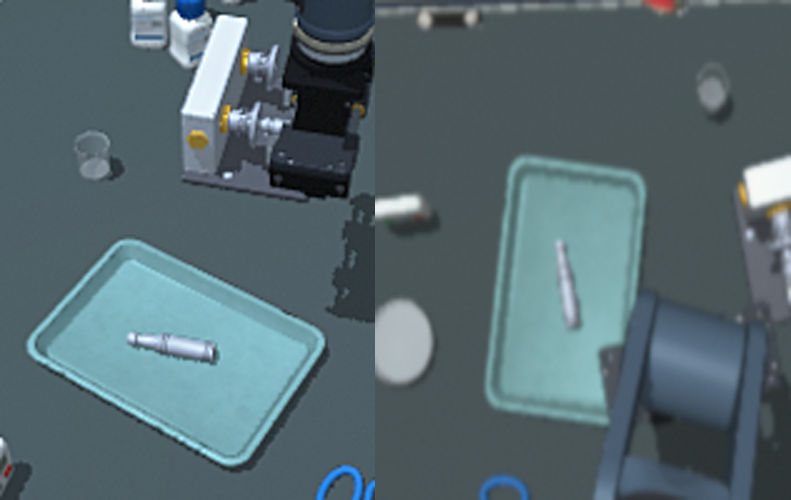

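The long plug lies in the middle of the tray (crop left (172,345)). The tray has not moved, both flanges look home, the short plug is in place, and the arm is clear in the air. Handing in.

```bash
python3 -c "
from rig import bot
print(bot.hand_in())"
```

```text
the job is handed in; nothing more can be done
None
```

I handed the job in at about 17 s: the long plug (right coupler) lies in the middle of the tray, both sleeves look home and the short plug looks untouched in the last picture; hand-in returned no verdict.

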